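# Re-sort the graded mushrooms onto their discs

## Robot

A 6-joint arm with a two-finger parallel gripper is mounted at the origin on the work surface. World frame = base frame: x ahead of the robot, y to its left, z up, the work surface at z = 0. Lengths are in m, angles in rad, forces in N, time in s.
With the tool pointing down it reaches from about 0.3 to 0.75 m from the base axis. Payload 8.5 kg.
Tool frame: the origin (TCP) lies on the mounting face of the last link; the fingertips stand 173 mm ahead of it and the grasp point (between the pads) lies 155 mm ahead of it; z points along the fingers, y is the line along which they close (so a half turn about z gives the same grasp; the last joint's range is limited). The gripper opens to 85 mm and grips with 20 to 120 N. Pads are 22 mm wide; open, the fingers measure 114 mm over their backs; the gripper's body (76 mm by 85 mm) begins 54 mm behind the grasp point. The pads swing forward as they close: fully open they stand 13 mm farther back than shut.
Start: joints at [-1.514, 0.381, 1.297, -0, 1.464, -0.215], TCP at [0.148, -0.53, 0.405] pointing down, gripper open.
Joint ranges: [-3.11, 3.11], [-0.89, 2.33], [0.22, 2.48], [-1.42, 4.56], [0.17, 2.85], [-2.88, 2.88]. Speed limits (rad/s): [2.39, 2.39, 3.14, 3.14, 3.14, 3.14].

## Interface

Orientations are given as [roll, pitch, yaw] about the fixed x, y, z axes, in that order (R = Rz(yaw) Ry(pitch) Rx(roll)).
In Python, from station import env gives the robot as it stands.
- The arm moves only by the tool advance, called after ">>>" as name(argument=value, ...) on one line, values as JSON. Schema: {"type":"object","properties":{"ticks":{"type":"array","items":{"type":"number"},"minItems":4,"maxItems":80},"finger_gap":{"type":"number"},"grip_n":{"type":"number"},"only":{"type":"string"},"quiet":{"type":"boolean"},"lines":{"type":"string"}},"required":["ticks"],"additionalProperties":false}. ticks is one flat list of numbers that holds 1 to 20 rows one after another, with no inner brackets; each row has 4 numbers: dx, dy, dz in shares of the most that a row can go, 1 being 50 mm, then a turn about the tool's z in fractions of the full range, 1 being pi/2 rad; each row shifts and turns the commanded pose from where the row before left it, along the tool's axes as they then stand; what a row does not reach is not made up. A row lasts 1/10 s, in which the tool goes at most 0.05 m and 0.15 rad, less where a joint would pass 70% of its speed; a pose out of reach is approached as far as the arm can. finger_gap is the opening from 0.0 (shut) to 1.0 (fully open), set as the call begins (left out keeps the last). The fingers move at their own pace and stop on an object; grip_n is the grip in N (left out, the last holds). Time passes only in rows, so rows that do not move let the fingers close. The tool returns the time, the measured TCP pose, the force, the opening and the grip force at its end. only (a regular expression) keeps the lines of the reply that match it, lines (a string "A,B") keeps lines A to B, and quiet returns only ok. A shift or turn number past 1, either way, is cut back to 1. Input that does not fit is refused with a message, and nothing moves.
- env.sense(): the state, without advancing time (a new reading comes with each control period).
- env.read_camera(name): name is "scene" or "top" or "wrist"; returns the picture (384x512x3 uint8, blue, green, red); there is no depth.
- env.get_calibration(name): a dict with "intrinsics" (3x3 intrinsics, pixels), "k1" (the pictures are not rectified: a ray, as slopes to the right and down, at radius r is drawn at 1 + k1 r^2 times it, then the intrinsics apply), "origin" and "orientation" of the camera in the world; the wrist camera has in their place "hand_eye" (4x4, takes a point from camera to tool coordinates, whose origin is the TCP and whose axes are the flange's). Camera axes: x right, y down, z forward; pixel columns grow to the right and rows downward; lengths in m; the calibration is good to about 2 mm. A picture is of the moment at which its call begins: read the wrist's pose just before it. get_calibration takes no time and is no camera call.
- env.job_done(): hands the job in; it is judged then, once.
The state is a dict: "t": time; "joint_positions": joint angles; "dq": joint speeds; "effort": joint torques, N m; "tool_pos": TCP position; "tool_rot": TCP orientation; "contact_force": force on the tool from outside, world axes, zero at the start; "moment": the same for the moment, N m; "gripper_width": opening from 0.0 (shut) to 1.0 (fully open); "grasp_force": force on a finger pad.
Only numpy, scipy, OpenCV 4.12 (cv2) and the standard library are available. Lean on these libraries where they do the work, as an engineer would, in place of code of your own. Each camera call takes 0.05 s, during which the arm holds its last target. There are 200 camera calls.

## Task

The four graded mushrooms have been set on the wrong grading discs: move them so that each stands stem up in the middle of the disc of its own size rank, the smallest mushroom on the smallest round disc and so on up to the largest on the largest. The empty square tile is free for parking one on the way; never put a mushroom on the bare bench, set each one down gently without dropping it, and leave the dial gauge where it lies.

Things in the scene. Friction and masses are not known exactly. Their poses are not given: they have to be found in the camera images.
- mushroom_smallest: the smallest of four firm off-white button mushrooms, standing stem up on its flattened round cap: cap 34 mm across (widest at about half its height) and 18 mm high with a dark gill ring on top; round upright stem 13 mm thick in the centre, rising 22 mm above the cap (40 mm overall); about 14 g. Origin: centre of the cap's underside, where it rests; z up along the stem.
- mushroom_second: the second smallest of four firm off-white button mushrooms, standing stem up on its flattened round cap: cap 44 mm across (widest at about half its height) and 22 mm high with a dark gill ring on top; round upright stem 15 mm thick in the centre, rising 25 mm above the cap (47 mm overall); about 24 g. Origin: centre of the cap's underside, where it rests; z up along the stem.
- mushroom_third: the second largest of four firm off-white button mushrooms, standing stem up on its flattened round cap: cap 54 mm across (widest at about half its height) and 26 mm high with a dark gill ring on top; round upright stem 18 mm thick in the centre, rising 27 mm above the cap (53 mm overall); about 40 g. Origin: centre of the cap's underside, where it rests; z up along the stem.
- mushroom_largest: the largest of four firm off-white button mushrooms, standing stem up on its flattened round cap: cap 64 mm across (widest at about half its height) and 30 mm high with a dark gill ring on top; round upright stem 20 mm thick in the centre, rising 30 mm above the cap (60 mm overall); about 60 g. Origin: centre of the cap's underside, where it rests; z up along the stem.
- disc_smallest: the smallest of four round flat blue plastic grading discs, 80 mm across, 8 mm thick, flat on top with no rim, fixed to the bench; belongs to the smallest mushroom. Origin: centre of its underside on the bench (top face 8 mm above); z up.
- disc_second: the second smallest of four round flat blue plastic grading discs, 95 mm across, 8 mm thick, flat on top with no rim, fixed to the bench; belongs to the second smallest mushroom. Origin: centre of its underside on the bench (top face 8 mm above); z up.
- disc_third: the second largest of four round flat blue plastic grading discs, 110 mm across, 8 mm thick, flat on top with no rim, fixed to the bench; belongs to the second largest mushroom. Origin: centre of its underside on the bench (top face 8 mm above); z up.
- disc_largest: the largest of four round flat blue plastic grading discs, 125 mm across, 8 mm thick, flat on top with no rim, fixed to the bench; belongs to the largest mushroom. Origin: centre of its underside on the bench (top face 8 mm above); z up.
- spare_tile: square flat blue plastic tile, 100 x 100 mm, 8 mm thick, no rim, fixed to the bench, empty at the start: the free place for parking a mushroom. Origin: centre of its underside (top face 8 mm above); z up.
- dial_gauge: bystander: loose steel dial gauge lying on the bench, a round case 58 mm across and 26 mm high with a white dial, and a short arm with a 20 mm thick, 20 mm high knurled end, 68 mm from the origin at most, along its +x. Origin: centre of the case's underside.
Things that resemble listed ones, but are neither listed nor needed, are in the scene too. What is shaped like the disc_second but grey is not meant.

How it is judged:
By the outcome, as a careful person would: the job done as asked, in the order asked, and still so for the second after the job is handed in, with the robot touching nothing.
It also fails if it takes over 120 s, if anything falls off the work surface, if the arm or the gripper's body presses on something with over 40 N, if the wrist force passes 120 N, or if a joint passes its speed limit or range.

## Working session

There is one attempt and no reset: what is moved stays moved. The work goes in short steps, Python scripts to look and compute and a tool call to move; the robot and the scene stay as the last step left them, time stands still between calls to the robot, and variables do not carry over. Pictures are saved under pics/ and viewed, at most 14 in all, crops included, and the job is handed in when it is done.

```bash
ls; mkdir -p pics
```

Create h.py:
```python
import numpy as np, cv2
from station import env
def cal(n):
    c=env.get_calibration(n); return c
```

Run:
```python
from h import *
for n in("top","scene"):
    im=env.read_camera(n); cv2.imwrite(f"pics/{n}0.png",im)
    c=env.get_calibration(n); print(n,c)
print(env.get_calibration("wrist")); print(env.sense())
```

```text
pics
top {'intrinsics': array([[348.36521241,   0.        , 251.9234682 ],
       [  0.        , 348.36521241, 186.68901009],
       [  0.        ,   0.        ,   1.        ]]), 'k1': 0.010124537285207283, 'origin': array([ 0.45101001, -0.07229257,  0.81779721]), 'orientation': array([-2.89516248, -0.00332405, -1.58907622])}
scene {'intrinsics': array([[470.24578237,   0.        , 253.68176527],
       [  0.        , 470.24578237, 199.27772262],
       [  0.        ,   0.        ,   1.        ]]), 'k1': -0.18218887912619527, 'origin': array([1.24366468, 0.26120108, 1.2024203 ]), 'orientation': array([-2.59169003, -0.01270571,  2.07083747])}
{'intrinsics': array([[310.63208435,   0.        , 254.29976959],
       [  0.        , 310.63208435, 193.9769655 ],
       [  0.        ,   0.        ,   1.        ]]), 'k1': 0.01717219770716911, 'hand_eye': array([[-8.38957102e-05, -9.59997325e-01, -2.80009157e-01,
         7.08721768e-02],
       [ 9.99999996e-01, -8.37405319e-05, -1.25175309e-05,
         7.06933670e-04],
       [-1.14313196e-05, -2.80009158e-01,  9.59997329e-01,
         3.11380345e-02],
       [ 0.00000000e+00,  0.00000000e+00,  0.00000000e+00,
         1.00000000e+00]])}
{'t': 0.1, 'joint_positions': array([-1.51428487e+00,  3.81154984e-01,  1.29812237e+00,  1.16417070e-05,
        1.46358496e+00, -2.15343699e-01]), 'dq': array([-0.00133584, -0.00135709, -0.00336002, -0.00216094, -0.00169652,
       -0.00011989]), 'effort': array([ 4.86932913e-03, -4.49222445e+01, -2.31659853e+01, -1.29620225e-04,
        3.62712715e-03, -2.58768699e-05]), 'tool_pos': array([ 0.14765954, -0.52978251,  0.40418033]), 'tool_rot': array([-3.14035479e+00, -2.82610555e-04,  2.71853730e-01]), 'contact_force': array([-0.48202253, -0.1630133 , -0.046005  ]), 'moment': array([-0.02089033, -0.00426946,  0.01443711]), 'grasp_force': 0.0, 'gripper_width': 0.9969974780086736}
```

View pics/top0.png

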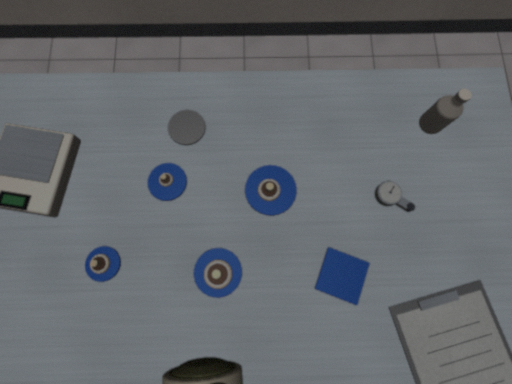

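View pics/scene0.png

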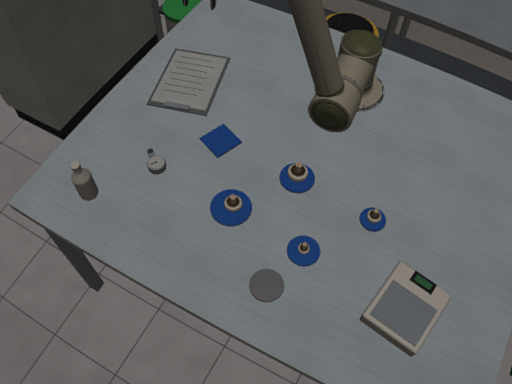

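The top view shows four blue discs at about (103,264), (167,182), (218,272) and (271,190). Each carries a mushroom. The empty tile is at (342,276), the gauge at (390,194) and the grey decoy at (187,127). The scene view agrees with this.

Create h.py:
```python
import numpy as np, cv2
from scipy.spatial.transform import Rotation as R
from station import env
def cam(n):
    c=env.get_calibration(n)
    if n!="wrist": return c,R.from_euler('xyz',c["orientation"]).as_matrix(),np.array(c["origin"])
    s=env.sense(); Rt=R.from_euler('xyz',s["tool_rot"]).as_matrix(); H=c["hand_eye"]
    return c,Rt@H[:3,:3],Rt@H[:3,3]+s["tool_pos"]
def cast(C,px,z):
    c,Rm,o=C
    px=np.asarray(px,float).reshape(-1,1,2)
    u=cv2.undistortPoints(px,c["intrinsics"],np.array([c["k1"],0,0,0,0.]))[:,0]
    d=np.c_[u,np.ones(len(u))]@Rm.T
    return o+d*((z-o[2])/d[:,2])[:,None]
def blobs(im,amin=150):
    hsv=cv2.cvtColor(im,cv2.COLOR_BGR2HSV)
    m=cv2.inRange(hsv,(105,150,60),(130,255,255))
    cs,_=cv2.findContours(m,cv2.RETR_EXTERNAL,cv2.CHAIN_APPROX_NONE)
    return hsv,m,[c for c in cs if cv2.contourArea(c)>amin]
def circ(p):
    A=np.c_[2*p[:,:2],np.ones(len(p))]; s=np.linalg.lstsq(A,(p[:,:2]**2).sum(1),rcond=None)[0]
    return s[0],s[1],np.sqrt(s[2]+s[0]**2+s[1]**2)
def analyse(n,name=None):
    C=cam(n); im=env.read_camera(n)
    if name: cv2.imwrite(name,im)
    hsv,m,bs=blobs(im,150 if n!="wrist" else 1500)
    for b in bs:
        hull=cv2.convexHull(b)[:,0]
        P=cast(C,hull if len(hull)<9 else b[:,0],.008)
        x,y,r=circ(P)
        f=np.zeros_like(m); cv2.drawContours(f,[cv2.convexHull(b)],-1,255,-1)
        w=((f>0)&(m==0)&(hsv[...,1]<110)).astype(np.uint8)
        w=cv2.morphologyEx(w,cv2.MORPH_OPEN,np.ones((2,2)))
        k,l,st,ce=cv2.connectedComponentsWithStats(w)
        print(n,"disc",np.round([x,y,2*r],4),"px",b[:,0].mean(0).round(0),end=" ")
        if k>1:
            i=1+st[1:,4].argmax(); 
            cc=cv2.findContours((l==i).astype(np.uint8),cv2.RETR_EXTERNAL,cv2.CHAIN_APPROX_NONE)[0][0]
            Q=cast(C,cc[:,0],.02); x,y,r=circ(Q); print("mush",np.round([x,y,2*r],4),st[i])
        else: 
            print(cv2.minAreaRect(P[:,:2].astype(np.float32)) )
```

Run:
```python
from h import *
analyse("top");analyse("scene")
```

```text
top disc [0.4576 0.0026 0.1022] px [217. 272.] mush [ 0.4518 -0.0008  0.0632] [204 260  30  30 700]
top disc [ 0.4456 -0.2776  0.1076] px [342. 276.] ((0.4457419514656067, -0.2776068449020386), (0.09579039365053177, 0.09537524729967117), 67.9499740600586)
top disc [0.4817 0.2629 0.0737] px [102. 264.] mush [0.4794 0.2624 0.0437] [ 90 254  21  21 335]
top disc [ 0.6471 -0.1226  0.1171] px [270. 190.] mush [ 0.6424 -0.1201  0.0533] [258 179  24  23 420]
top disc [0.6715 0.1255 0.0877] px [167. 182.] mush [0.6712 0.1236 0.0331] [160 173  14  15 168]
scene disc [0.6736 0.1251 0.0887] px [303. 250.] mush [0.6738 0.1278 0.0337] [299 243  12  13 114]
scene disc [0.4818 0.2623 0.0667] px [372. 219.] mush [0.4798 0.2653 0.0443] [368 210  15  14 155]
scene disc [ 0.6496 -0.1235  0.118 ] px [231. 207.] mush [ 0.6419 -0.1172  0.0549] [225 195  19  18 222]
scene disc [0.4592 0.0014 0.0919] px [297. 178.] mush [0.4522 0.0014 0.0629] [288 165  21  18 247]
scene disc [ 0.4484 -0.2795  0.1085] px [220. 140.] ((0.44867801666259766, -0.27939075231552124), (0.09679698944091797, 0.09566058218479156), 67.80186462402344)
```

Units first: shifts go in shares of 50 mm and turns go in shares of pi/2 rad. So -0.035 m is -0.7, 0.028 m is 0.56, 0.135 rad / 1.5708 = 0.0859.

>>> advance(ticks=[0, 0, 0, 0.0859, 0, 0, 0, 0.0859, 0.56, -0.7, 0.1, 0, 0.56, -0.7, 0.1, 0, 0.56, -0.7, 0.1, 0, 0.56, -0.7, 0.1, 0, 0.56, -0.7, 0.1, 0, 0.56, -0.7, 0.1, 0, 0.56, -0.7, 0.1, 0, 0.56, -0.7, 0.1, 0, 0.56, -0.7, 0.1, 0, 0.56, -0.7, 0.1, 0, 0.56, -0.7, 0.1, 0, 0.56, -0.7, 0.1, 0, 0.56, -0.7, 0.1, 0, 0.56, -0.7, 0.1, 0, 0.56, -0.7, 0.1, 0, 0, 0, 0, 0, 0, 0, 0, 0], finger_gap=1, grip_n=20)

```text
t: 2.1
tool_pos: [0.5668, -0.0034, 0.3292]
tool_rot: [-3.142, 0.001, 0.004]
contact_force: [-0.6, -0.3, -0.1]
gripper_width: 1.0
grasp_force: 0.0
```

To row units: -0.032 m is -0.64, 0.026 m is 0.52.

>>> advance(ticks=[0.52, -0.64, 0, 0, 0.52, -0.64, 0, 0, 0.52, -0.64, 0, 0, 0.52, -0.64, 0, 0, 0, 0, 0, 0, 0, 0, 0, 0])

```text
t: 2.7
tool_pos: [0.6704, 0.1234, 0.3294]
tool_rot: [3.141, 0.001, 0.001]
contact_force: [-0.7, -0.2, -0.5]
gripper_width: 1.003
grasp_force: 0.0
```

Run:
```python
from h import *
analyse("wrist","pics/w1.png")
print(env.sense()["tool_pos"])
```

```text
wrist disc [ 0.6452 -0.1077  0.0942] px [482. 204.] mush [ 0.6396 -0.1129  0.0407] [ 483  188   29   54 1027]
wrist disc [0.6725 0.1253 0.0922] px [251. 176.] mush [0.6719 0.1237 0.0327] [236 164  35  36 776]
[0.67015235 0.12278352 0.3297128 ]
```

View pics/w1.png

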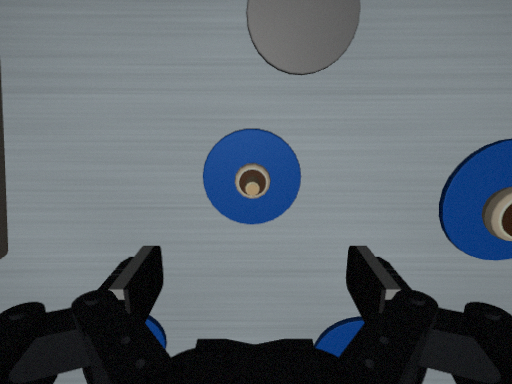

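The wrist view shows disc_second at (251,176) with the smallest mushroom at (252,181). Its position matches the other two cameras.

To row units: 0.03 m is 0.6, -0.001 m is -0.02.

>>> advance(ticks=[0.02, -0.02, 0.6, 0, 0, 0, 0.6, 0, 0, 0, 0.6, 0, 0, 0, 0.4, 0, 0, 0, 0.26, 0, 0, 0, 0, 0, 0, 0, 0, 0])

```text
t: 3.45
tool_pos: [0.6716, 0.1245, 0.208]
tool_rot: [3.142, -0.002, 0.001]
contact_force: [-0.9, -0.2, -0.7]
gripper_width: 0.998
grasp_force: 0.0
```

>>> advance(ticks=[0, 0, 0, 0, 0, 0, 0, 0, 0, 0, 0, 0, 0, 0, 0, 0, 0, 0, 0, 0, 0, 0, 0, 0, 0, 0, 0, 0, 0, 0, 0, 0, 0, 0, 0, 0, 0, 0, 0, 0], finger_gap=0, grip_n=20)

```text
t: 4.45
tool_pos: [0.6715, 0.1252, 0.2069]
tool_rot: [-3.141, -0.0, 0.002]
contact_force: [-1.0, 0.3, 2.7]
gripper_width: 0.137
grasp_force: 20.6
```

To row units: -0.03 m is -0.6, 0.0288 m is 0.576.

>>> advance(ticks=[0, 0, -0.2, 0, 0, 0, -0.4, 0, 0, 0, -0.6, 0, 0, 0, -0.6, 0, -0.32, 0.576, 0, 0, -0.32, 0.576, 0, 0, -0.32, 0.576, 0, 0, -0.32, 0.576, 0, 0, -0.32, 0.576, 0, 0, -0.32, 0.576, 0, 0, -0.32, 0.576, 0, 0, -0.32, 0.576, 0, 0, -0.32, 0.576, 0, 0, -0.32, 0.576, 0, 0, -0.32, 0.576, 0, 0, -0.32, 0.576, 0, 0, -0.32, 0.576, 0, 0, -0.32, 0.576, 0, 0, 0, 0, 0, 0, 0, 0, 0, 0])

```text
t: 6.45
tool_pos: [0.448, -0.2787, 0.297]
tool_rot: [-3.142, -0.0, 0.0]
contact_force: [-0.1, 0.0, -0.1]
gripper_width: 0.14
grasp_force: 20.5
```

Run:
```python
from h import *
analyse("wrist","pics/w2.png")
print(env.sense()["tool_pos"])
```

```text
wrist disc [ 0.4516 -0.2791  0.1039] px [254. 184.] mush [ 0.4169 -0.2814  0.0356] [ 226  208   60   37 1251]
[ 0.44829776 -0.27811436  0.29699724]
```

View pics/w2.png

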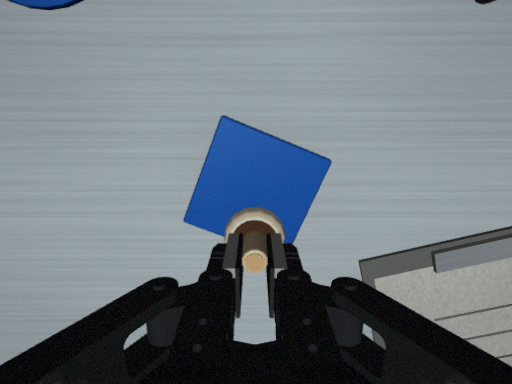

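The mushroom hangs upright in the jaws at (254,235), above the tile.

To row units: 0.03 m is 0.6, 0.015 m is 0.3.

>>> advance(ticks=[0, 0, 0.6, 0, 0, 0, 0.6, 0, 0, 0, 0.3, 0, 0, 0, 0.16, 0, 0, 0, 0.08, 0, 0, 0, 0.04, 0, 0, 0, 0, 0, 0, 0, 0, 0])

```text
t: 7.3
tool_pos: [0.4483, -0.2785, 0.2084]
tool_rot: [3.141, -0.001, 0.002]
contact_force: [-0.6, -0.8, -1.0]
gripper_width: 0.136
grasp_force: 20.5
```

>>> advance(ticks=[0, 0, 0.02, 0, 0, 0, 0, 0, 0, 0, 0, 0])

```text
t: 7.6
tool_pos: [0.4482, -0.2785, 0.2069]
tool_rot: [3.141, -0.0, 0.002]
contact_force: [-0.5, 0.0, 1.5]
gripper_width: 0.137
grasp_force: 20.5
```

To row units: -0.03 m is -0.6.

>>> advance(ticks=[0, 0, 0, 0, 0, 0, 0, 0, 0, 0, 0, 0, 0, 0, 0, 0, 0, 0, 0, 0, 0, 0, 0, 0, 0, 0, -0.6, 0, 0, 0, -0.6, 0, 0, 0, -0.6, 0, 0, 0, -0.6, 0], finger_gap=1)

```text
t: 8.6
tool_pos: [0.4481, -0.2783, 0.328]
tool_rot: [-3.141, 0.0, 0.002]
contact_force: [0.9, -0.6, -0.3]
gripper_width: 1.0
grasp_force: 0.0
```

>>> advance(ticks=[0.04, -0.678, 0, 0, 0.04, -0.678, 0, 0, 0.04, -0.678, 0, 0, 0.04, -0.678, 0, 0, 0.04, -0.678, 0, 0, 0.04, -0.678, 0, 0, 0.04, -0.678, 0, 0, 0.04, -0.678, 0, 0, 0.04, -0.678, 0, 0, 0.04, -0.678, 0, 0, 0.04, -0.678, 0, 0, 0.04, -0.678, 0, 0, 0.04, -0.678, 0, 0, 0.04, -0.678, 0, 0, 0.04, -0.678, 0, 0, 0.04, -0.678, 0, 0, 0, 0, 0, 0, 0, 0, 0, 0])

```text
t: 10.4
tool_pos: [0.479, 0.2644, 0.3265]
tool_rot: [3.141, 0.0, 0.003]
contact_force: [0.9, -1.1, -0.1]
gripper_width: 1.0
grasp_force: 0.0
```

Run:
```python
from h import *
analyse("wrist","pics/w3.png")
analyse("top")
print(env.sense()["tool_pos"])
```

```text
wrist disc [0.4534 0.0242 0.0733] px [495. 206.] mush [0.4503 0.018  0.0236] [506 201   6  31 124]
wrist disc [0.4816 0.263  0.0773] px [255. 177.] mush [0.4789 0.2609 0.0432] [ 234  161   47   47 1261]
top disc [0.4577 0.0028 0.1022] px [217. 272.] mush [ 0.4519 -0.001   0.0632] [204 260  30  30 700]
top disc [ 0.4455 -0.2774  0.1076] px [342. 276.] mush [ 0.4473 -0.2797  0.0332] [337 267  16  16 203]
top disc [0.4816 0.263  0.0653] px [104. 264.] mush [0.4803 0.2639 0.0455] [ 88 254  23  21 351]
top disc [ 0.647  -0.1226  0.117 ] px [270. 190.] mush [ 0.6423 -0.1202  0.0533] [258 179  24  23 423]
top disc [0.6716 0.1255 0.0877] px [167. 182.] ((0.6715894341468811, 0.12528035044670105), (0.08738458901643753, 0.08705435693264008), 89.03363037109375)
[0.47923328 0.26332444 0.32663924]
```

To row units: 0.03 m is 0.6, 0.015 m is 0.3.

>>> advance(ticks=[0, 0.02, 0.6, 0, 0, 0, 0.6, 0, 0, 0, 0.6, 0, 0, 0, 0.3, 0, 0, 0, 0.16, 0, 0, 0, 0, 0, 0, 0, 0, 0])

```text
t: 11.2
tool_pos: [0.4796, 0.2627, 0.2146]
tool_rot: [-3.141, -0.001, 0.001]
contact_force: [0.5, -0.3, -0.2]
gripper_width: 0.999
grasp_force: 0.0
```

>>> advance(ticks=[0, 0, 0, 0, 0, 0, 0, 0, 0, 0, 0, 0, 0, 0, 0, 0, 0, 0, 0, 0, 0, 0, 0, 0, 0, 0, 0, 0, 0, 0, 0, 0, 0, 0, 0, 0, 0, 0, 0, 0], finger_gap=0, grip_n=20)

```text
t: 12.2
tool_pos: [0.4793, 0.263, 0.2138]
tool_rot: [-3.141, -0.0, 0.002]
contact_force: [-0.8, -0.2, 2.2]
gripper_width: 0.162
grasp_force: 20.6
```

To row units: -0.03 m is -0.6, 0.0241 m is 0.482.

>>> advance(ticks=[0, 0, -0.2, 0, 0, 0, -0.4, 0, 0, 0, -0.6, 0, 0, 0, -0.4, 0, 0.482, 0.344, 0, 0, 0.482, 0.344, 0, 0, 0.482, 0.344, 0, 0, 0.482, 0.344, 0, 0, 0.482, 0.344, 0, 0, 0.482, 0.344, 0, 0, 0.482, 0.344, 0, 0, 0.482, 0.344, 0, 0, 0, 0, 0, 0, 0, 0, 0, 0, 0, 0, 0, 0])

```text
t: 13.7
tool_pos: [0.6716, 0.1264, 0.294]
tool_rot: [-3.141, 0.001, 0.002]
contact_force: [-0.2, -0.9, 0.4]
gripper_width: 0.159
grasp_force: 20.4
```

Run:
```python
from h import *
analyse("wrist","pics/w4.png")
```

```text
wrist disc [ 0.6429 -0.0927  0.0755] px [496. 221.] ((0.6387669444084167, -0.07957184314727783), (0.11103922873735428, 0.036136310547590256), 12.906827926635742)
wrist disc [0.6781 0.1253 0.0818] px [255. 180.] mush [0.6462 0.1244 0.0459] [ 219  197   74   29 1222]
```

View pics/w4.png

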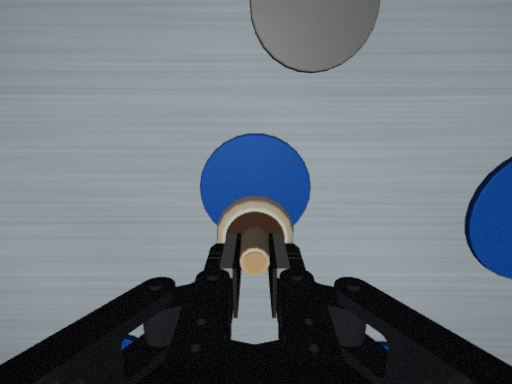

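The second mushroom is held upright at (255,235), over disc_second at (255,185). I'll lower it and release.

To row units: 0.03 m is 0.6, 0.01 m is 0.2.

>>> advance(ticks=[0.02, 0.02, 0.6, 0, 0, 0, 0.6, 0, 0, 0, 0.2, 0, 0, 0, 0.1, 0, 0, 0, 0.06, 0, 0, 0, 0.04, 0, 0, 0, 0.02, 0, 0, 0, 0, 0, 0, 0, 0, 0])

```text
t: 14.65
tool_pos: [0.6735, 0.1248, 0.2138]
tool_rot: [-3.142, -0.002, 0.002]
contact_force: [-0.8, 0.5, 5.4]
gripper_width: 0.16
grasp_force: 20.8
```

To row units: -0.03 m is -0.6, -0.02 m is -0.4.

>>> advance(ticks=[0, 0, 0, 0, 0, 0, 0, 0, 0, 0, 0, 0, 0, 0, 0, 0, 0, 0, 0, 0, 0, 0, 0, 0, 0, 0, -0.6, 0, 0, 0, -0.6, 0, 0, 0, -0.6, 0, 0, 0, -0.4, 0], finger_gap=1)

```text
t: 15.65
tool_pos: [0.6732, 0.1248, 0.3252]
tool_rot: [-3.142, -0.003, 0.002]
contact_force: [0.0, -0.0, -0.2]
gripper_width: 1.0
grasp_force: 0.0
```

>>> advance(ticks=[-0.322, 0.576, 0, 0, -0.322, 0.576, 0, 0, -0.322, 0.576, 0, 0, -0.322, 0.576, 0, 0, -0.322, 0.576, 0, 0, -0.322, 0.576, 0, 0, -0.322, 0.576, 0, 0, -0.322, 0.576, 0, 0, -0.322, 0.576, 0, 0, -0.322, 0.576, 0, 0, -0.322, 0.576, 0, 0, -0.322, 0.576, 0, 0, -0.322, 0.576, 0, 0, -0.322, 0.576, 0, 0, 0, 0, 0, 0, 0, 0, 0, 0])

```text
t: 17.25
tool_pos: [0.4484, -0.2791, 0.3228]
tool_rot: [-3.141, -0.0, 0.0]
contact_force: [0.6, 0.4, -0.1]
gripper_width: 0.997
grasp_force: 0.0
```

Run:
```python
from h import *
analyse("wrist","pics/w5.png")
analyse("top");analyse("scene")
print(env.sense()["tool_pos"])
```

```text
wrist disc [ 0.4464 -0.2801  0.1124] px [254. 181.] mush [ 0.4486 -0.2801  0.0328] [237 167  37  37 808]
top disc [0.4576 0.0027 0.1022] px [217. 272.] mush [ 0.4518 -0.0007  0.0631] [204 260  30  30 699]
top disc [ 0.4534 -0.2666  0.0814] px [334. 271.] mush [ 0.4507 -0.2795  0.045 ] [331 266  28  19 285]
top disc [0.4818 0.2629 0.0736] px [102. 263.] ((0.48185497522354126, 0.26272016763687134), (0.0737372487783432, 0.07409616559743881), 4.349775791168213)
top disc [ 0.6471 -0.1227  0.1169] px [270. 190.] mush [ 0.6423 -0.1201  0.0533] [258 179  24  23 422]
top disc [0.6716 0.1255 0.0875] px [167. 182.] mush [0.6742 0.1233 0.0434] [158 170  19  19 280]
scene disc [0.6736 0.1251 0.0887] px [303. 250.] mush [0.6749 0.1267 0.0436] [296 242  16  15 173]
scene disc [0.4828 0.2622 0.0741] px [372. 219.] ((0.48266828060150146, 0.26248443126678467), (0.0747014731168747, 0.07479722797870636), 66.70655059814453)
scene disc [ 0.6496 -0.1235  0.118 ] px [230. 207.] mush [ 0.6419 -0.1172  0.0549] [225 195  19  18 231]
scene disc [0.4592 0.0014 0.0919] px [297. 178.] mush [0.4522 0.0014 0.053 ] [288 165  21  18 247]
scene disc [ 0.4485 -0.2795  0.1082] px [220. 140.] mush [ 0.449  -0.2774  0.0383] [216 132  11  12  93]
[ 0.44900807 -0.27800566  0.32275985]
```

To row units: 0.03 m is 0.6, 0.015 m is 0.3.

>>> advance(ticks=[0, 0, 0.6, 0, 0, 0, 0.6, 0, 0, 0, 0.6, 0, 0, 0, 0.3, 0, 0, 0, 0.2, 0, 0, 0, 0, 0, 0, 0, 0, 0, 0, 0, 0, 0])

```text
t: 18.2
tool_pos: [0.4489, -0.2789, 0.2087]
tool_rot: [3.14, -0.001, 0.002]
contact_force: [0.4, 0.3, -0.3]
gripper_width: 0.998
grasp_force: 0.0
```

>>> advance(ticks=[0, 0, 0, 0, 0, 0, 0, 0, 0, 0, 0, 0, 0, 0, 0, 0, 0, 0, 0, 0, 0, 0, 0, 0, 0, 0, 0, 0, 0, 0, 0, 0, 0, 0, 0, 0, 0, 0, 0, 0], finger_gap=0, grip_n=20)

```text
t: 19.2
tool_pos: [0.4486, -0.2789, 0.2078]
tool_rot: [3.142, -0.0, 0.002]
contact_force: [0.3, -0.9, 1.8]
gripper_width: 0.14
grasp_force: 20.7
```

To row units: -0.0339 m is -0.678, 0.0021 m is 0.042.

>>> advance(ticks=[0, 0, -0.2, 0, 0, 0, -0.6, 0, 0, 0, -0.6, 0, 0, 0, -0.6, 0, 0.042, -0.678, 0, 0, 0.042, -0.678, 0, 0, 0.042, -0.678, 0, 0, 0.042, -0.678, 0, 0, 0.042, -0.678, 0, 0, 0.042, -0.678, 0, 0, 0.042, -0.678, 0, 0, 0.042, -0.678, 0, 0, 0.042, -0.678, 0, 0, 0.042, -0.678, 0, 0, 0.042, -0.678, 0, 0, 0.042, -0.678, 0, 0, 0.042, -0.678, 0, 0, 0.042, -0.678, 0, 0, 0.042, -0.678, 0, 0, 0.042, -0.678, 0, 0])

```text
t: 21.2
tool_pos: [0.481, 0.2651, 0.3084]
tool_rot: [-3.142, -0.0, 0.002]
contact_force: [0.8, 0.7, -0.6]
gripper_width: 0.14
grasp_force: 20.6
```

>>> advance(ticks=[0, 0, 0.6, 0, 0, 0, 0.6, 0, 0, 0, 0.4, 0, 0, 0, 0.2, 0, 0, 0, 0.08, 0, 0, 0, 0.06, 0, 0, 0, 0.04, 0, 0, 0, 0.02, 0, 0, 0, 0, 0, 0, 0, 0, 0])

```text
t: 22.2
tool_pos: [0.4813, 0.2636, 0.2081]
tool_rot: [-3.141, -0.001, 0.002]
contact_force: [0.5, 0.8, -0.2]
gripper_width: 0.139
grasp_force: 20.6
```

To row units: 0.001 m is 0.02.

>>> advance(ticks=[0, 0, 0.02, 0, 0, 0, 0, 0, 0, 0, 0, 0])

```text
t: 22.5
tool_pos: [0.4814, 0.2637, 0.2077]
tool_rot: [-3.141, -0.002, 0.002]
contact_force: [-0.4, -0.3, 7.3]
gripper_width: 0.135
grasp_force: 21.3
```

To row units: -0.03 m is -0.6.

>>> advance(ticks=[0, 0, 0, 0, 0, 0, 0, 0, 0, 0, 0, 0, 0, 0, 0, 0, 0, 0, 0, 0, 0, 0, 0, 0, 0, 0, -0.6, 0, 0, 0, -0.6, 0, 0, 0, -0.6, 0, 0, 0, -0.6, 0], finger_gap=1)

```text
t: 23.5
tool_pos: [0.4811, 0.2636, 0.3279]
tool_rot: [3.142, 0.0, 0.002]
contact_force: [0.7, 0.4, -0.0]
gripper_width: 1.0
grasp_force: 0.0
```

>>> advance(ticks=[-0.066, 0.586, 0, 0, -0.066, 0.586, 0, 0, -0.066, 0.586, 0, 0, -0.066, 0.586, 0, 0, -0.066, 0.586, 0, 0, -0.066, 0.586, 0, 0, -0.066, 0.586, 0, 0, -0.066, 0.586, 0, 0, -0.066, 0.586, 0, 0, 0, 0, 0, 0, 0, 0, 0, 0])

```text
t: 24.6
tool_pos: [0.4519, -0.0004, 0.3268]
tool_rot: [-3.141, -0.0, 0.0]
contact_force: [-0.4, 0.2, -0.1]
gripper_width: 1.002
grasp_force: 0.0
```

Run:
```python
from h import *
analyse("wrist","pics/w6.png")
print(env.sense()["tool_pos"])
```

```text
wrist disc [0.4579 0.0014 0.107 ] px [252. 172.] mush [ 0.4502 -0.002   0.0647] [ 221  150   70   71 1862]
wrist disc [ 0.6092 -0.1233  0.0563] px [405.   8.] ((0.5943173170089722, -0.12271151691675186), (0.08352924138307571, 0.01652577333152294), 89.54141998291016)
[4.51957844e-01 1.40540258e-04 3.26743158e-01]
```

View pics/w6.png

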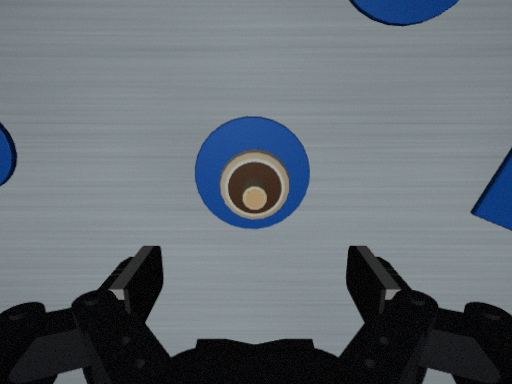

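The largest mushroom is at (255,185), on disc_third at (252,172).

To row units: 0.03 m is 0.6, 0.01 m is 0.2.

>>> advance(ticks=[0, 0.02, 0.6, 0, 0, 0, 0.6, 0, 0, 0, 0.6, 0, 0, 0, 0.2, 0, 0, 0, 0.12, 0, 0, 0, 0, 0, 0, 0, 0, 0, 0, 0, 0, 0])

```text
t: 25.45
tool_pos: [0.4522, -0.0011, 0.2216]
tool_rot: [3.141, -0.002, 0.002]
contact_force: [-0.2, -0.0, -0.3]
gripper_width: 1.0
grasp_force: 0.0
```

>>> advance(ticks=[0, 0, 0, 0, 0, 0, 0, 0, 0, 0, 0, 0, 0, 0, 0, 0, 0, 0, 0, 0, 0, 0, 0, 0, 0, 0, 0, 0, 0, 0, 0, 0, 0, 0, 0, 0, 0, 0, 0, 0], finger_gap=0, grip_n=25)

```text
t: 26.45
tool_pos: [0.452, -0.0012, 0.2208]
tool_rot: [3.142, -0.0, 0.002]
contact_force: [-0.6, -0.0, 1.2]
gripper_width: 0.221
grasp_force: 25.7
```

To row units: -0.03 m is -0.6, 0.0277 m is 0.554.

>>> advance(ticks=[0, 0, -0.2, 0, 0, 0, -0.4, 0, 0, 0, -0.6, 0, 0, 0, -0.4, 0, -0.01, 0.554, 0, 0, -0.01, 0.554, 0, 0, -0.01, 0.554, 0, 0, -0.01, 0.554, 0, 0, -0.01, 0.554, 0, 0, -0.01, 0.554, 0, 0, -0.01, 0.554, 0, 0, -0.01, 0.554, 0, 0, -0.01, 0.554, 0, 0, -0.01, 0.554, 0, 0, 0, 0, 0, 0, 0, 0, 0, 0])

```text
t: 28.05
tool_pos: [0.4473, -0.2781, 0.3009]
tool_rot: [-3.141, 0.0, 0.001]
contact_force: [-0.1, 0.6, -0.8]
gripper_width: 0.225
grasp_force: 25.7
```

>>> advance(ticks=[0, 0, 0.6, 0, 0, 0, 0.4, 0, 0, 0, 0.3, 0, 0, 0, 0.16, 0, 0, 0, 0.06, 0, 0, 0, 0.04, 0, 0, 0, 0.02, 0, 0, 0, 0, 0, 0, 0, 0, 0, 0, 0, 0, 0])

```text
t: 29.05
tool_pos: [0.4475, -0.2782, 0.222]
tool_rot: [3.141, -0.0, 0.002]
contact_force: [-0.8, -0.2, 0.4]
gripper_width: 0.217
grasp_force: 25.7
```

To row units: 0.001 m is 0.02.

>>> advance(ticks=[0, 0, 0.02, 0, 0, 0, 0, 0, 0, 0, 0, 0])

```text
t: 29.35
tool_pos: [0.4475, -0.2782, 0.2208]
tool_rot: [3.141, -0.0, 0.002]
contact_force: [0.1, -0.6, 0.8]
gripper_width: 0.223
grasp_force: 25.8
```

To row units: 0.001 m is 0.02.

>>> advance(ticks=[0, 0, 0.02, 0, 0, 0, 0, 0, 0, 0, 0, 0])

```text
t: 29.65
tool_pos: [0.4476, -0.2781, 0.2207]
tool_rot: [3.141, -0.001, 0.002]
contact_force: [-1.3, 2.1, 9.9]
gripper_width: 0.218
grasp_force: 26.7
```

To row units: -0.03 m is -0.6, -0.02 m is -0.4.

>>> advance(ticks=[0, 0, 0, 0, 0, 0, 0, 0, 0, 0, 0, 0, 0, 0, 0, 0, 0, 0, 0, 0, 0, 0, 0, 0, 0, 0, -0.6, 0, 0, 0, -0.6, 0, 0, 0, -0.6, 0, 0, 0, -0.4, 0], finger_gap=1)

```text
t: 30.65
tool_pos: [0.4475, -0.2781, 0.3318]
tool_rot: [3.14, -0.002, 0.002]
contact_force: [0.4, -0.4, 0.8]
gripper_width: 1.001
grasp_force: 0.0
```

>>> advance(ticks=[0.486, -0.4, 0, 0, 0.486, -0.4, 0, 0, 0.486, -0.4, 0, 0, 0.486, -0.4, 0, 0, 0.486, -0.4, 0, 0, 0.486, -0.4, 0, 0, 0.486, -0.4, 0, 0, 0.486, -0.4, 0, 0, 0, 0, 0, 0, 0, 0, 0, 0])

```text
t: 31.65
tool_pos: [0.6417, -0.1174, 0.3292]
tool_rot: [-3.142, 0.001, 0.003]
contact_force: [-0.7, -1.0, 0.5]
gripper_width: 0.997
grasp_force: 0.0
```

Run:
```python
from h import *
analyse("wrist","pics/w7.png")
print(env.sense()["tool_pos"])
```

```text
wrist disc [ 0.4727 -0.0264  0.0602] px [172. 328.] ((0.4754510223865509, -0.02625121921300888), (0.07352354377508163, 0.04579911753535271), 28.45102310180664)
wrist disc [ 0.6483 -0.124   0.1218] px [260. 170.] mush [ 0.6406 -0.1198  0.0537] [ 228  155   58   58 1297]
wrist disc [0.6689 0.1077 0.0664] px [ 17. 150.] mush [0.6723 0.1073 0.0189] [  0 134  10  32 228]
[ 0.64135637 -0.1179942   0.32942812]
```

To row units: 0.03 m is 0.6, 0.001 m is 0.02.

>>> advance(ticks=[0, 0.02, 0.6, 0, 0, 0, 0.6, 0, 0, 0, 0.6, 0, 0, 0, 0.3, 0, 0, 0, 0.14, 0, 0, 0, 0, 0, 0, 0, 0, 0, 0, 0, 0, 0])

```text
t: 32.5
tool_pos: [0.6417, -0.119, 0.219]
tool_rot: [3.141, -0.002, 0.002]
contact_force: [-0.5, 0.8, 0.4]
gripper_width: 1.0
grasp_force: 0.0
```

>>> advance(ticks=[0, 0, 0, 0, 0, 0, 0, 0, 0, 0, 0, 0, 0, 0, 0, 0, 0, 0, 0, 0, 0, 0, 0, 0, 0, 0, 0, 0, 0, 0, 0, 0, 0, 0, 0, 0, 0, 0, 0, 0], finger_gap=0, grip_n=25)

```text
t: 33.5
tool_pos: [0.6416, -0.1188, 0.2178]
tool_rot: [3.142, -0.0, 0.002]
contact_force: [-0.9, 0.2, 1.1]
gripper_width: 0.194
grasp_force: 25.3
```

To row units: -0.03 m is -0.6, -0.0229 m is -0.458.

>>> advance(ticks=[0, 0, -0.2, 0, 0, 0, -0.4, 0, 0, 0, -0.6, 0, 0, 0, -0.4, 0, -0.458, -0.3, 0, 0, -0.458, -0.3, 0, 0, -0.458, -0.3, 0, 0, -0.458, -0.3, 0, 0, -0.458, -0.3, 0, 0, -0.458, -0.3, 0, 0, -0.458, -0.3, 0, 0, -0.458, -0.3, 0, 0, 0, 0, 0, 0, 0, 0, 0, 0])

```text
t: 34.9
tool_pos: [0.4584, 0.0009, 0.2985]
tool_rot: [3.141, -0.002, 0.002]
contact_force: [0.9, 0.6, -0.8]
gripper_width: 0.192
grasp_force: 25.1
```

>>> advance(ticks=[0, 0, 0.6, 0, 0, 0, 0.4, 0, 0, 0, 0.3, 0, 0, 0, 0.16, 0, 0, 0, 0.06, 0, 0, 0, 0.04, 0, 0, 0, 0.04, 0, 0, 0, 0, 0, 0, 0, 0, 0, 0, 0, 0, 0])

```text
t: 35.9
tool_pos: [0.4582, 0.0009, 0.218]
tool_rot: [3.141, -0.001, 0.002]
contact_force: [-0.2, -0.3, -0.4]
gripper_width: 0.194
grasp_force: 25.2
```

>>> advance(ticks=[0, 0, 0.02, 0, 0, 0, 0, 0, 0, 0, 0, 0])

```text
t: 36.2
tool_pos: [0.4583, 0.0009, 0.2176]
tool_rot: [3.141, -0.002, 0.002]
contact_force: [-1.4, 1.5, 10.9]
gripper_width: 0.199
grasp_force: 26.2
```

To row units: -0.03 m is -0.6, -0.02 m is -0.4.

>>> advance(ticks=[0, 0, 0, 0, 0, 0, 0, 0, 0, 0, 0, 0, 0, 0, 0, 0, 0, 0, 0, 0, 0, 0, 0, 0, 0, 0, -0.6, 0, 0, 0, -0.6, 0, 0, 0, -0.6, 0, 0, 0, -0.4, 0], finger_gap=1)

```text
t: 37.2
tool_pos: [0.4582, 0.0009, 0.3286]
tool_rot: [3.141, -0.002, 0.002]
contact_force: [0.0, 0.1, -0.6]
gripper_width: 1.003
grasp_force: 0.0
```

>>> advance(ticks=[-0.022, 0.558, 0, 0, -0.022, 0.558, 0, 0, -0.022, 0.558, 0, 0, -0.022, 0.558, 0, 0, -0.022, 0.558, 0, 0, -0.022, 0.558, 0, 0, -0.022, 0.558, 0, 0, -0.022, 0.558, 0, 0, -0.022, 0.558, 0, 0, -0.022, 0.558, 0, 0, 0, 0, 0, 0, 0, 0, 0, 0])

```text
t: 38.4
tool_pos: [0.4475, -0.2782, 0.3264]
tool_rot: [-3.141, 0.001, 0.001]
contact_force: [-0.8, 0.2, -0.5]
gripper_width: 1.002
grasp_force: 0.0
```

Run:
```python
from h import *
analyse("wrist","pics/w8.png")
print(env.sense()["tool_pos"])
```

```text
wrist disc [ 0.4464 -0.28    0.1124] px [255. 179.] mush [ 0.4458 -0.2793  0.0647] [ 220  150   71   71 1865]
[ 0.44760581 -0.27762121  0.32652417]
```

To row units: 0.03 m is 0.6, 0.01 m is 0.2.

>>> advance(ticks=[0, 0, 0.6, 0, 0, 0, 0.6, 0, 0, 0, 0.6, 0, 0, 0, 0.2, 0, 0, 0, 0.1, 0, 0, 0, 0, 0, 0, 0, 0, 0, 0, 0, 0, 0])

```text
t: 39.25
tool_pos: [0.4479, -0.2782, 0.2228]
tool_rot: [3.14, -0.001, 0.002]
contact_force: [-0.2, -0.8, 0.8]
gripper_width: 1.0
grasp_force: 0.0
```

>>> advance(ticks=[0, 0, 0, 0, 0, 0, 0, 0, 0, 0, 0, 0, 0, 0, 0, 0, 0, 0, 0, 0, 0, 0, 0, 0, 0, 0, 0, 0, 0, 0, 0, 0, 0, 0, 0, 0, 0, 0, 0, 0], finger_gap=0, grip_n=25)

```text
t: 40.25
tool_pos: [0.4477, -0.2781, 0.2218]
tool_rot: [3.142, -0.0, 0.002]
contact_force: [-0.0, 0.9, 3.0]
gripper_width: 0.222
grasp_force: 25.0
```

To row units: -0.03 m is -0.6, 0.0251 m is 0.502.

>>> advance(ticks=[0, 0, -0.2, 0, 0, 0, -0.4, 0, 0, 0, -0.6, 0, 0, 0, -0.4, 0, 0.502, -0.388, 0, 0, 0.502, -0.388, 0, 0, 0.502, -0.388, 0, 0, 0.502, -0.388, 0, 0, 0.502, -0.388, 0, 0, 0.502, -0.388, 0, 0, 0.502, -0.388, 0, 0, 0.502, -0.388, 0, 0, 0, 0, 0, 0, 0, 0, 0, 0])

```text
t: 41.65
tool_pos: [0.6483, -0.1222, 0.3018]
tool_rot: [3.141, 0.001, 0.003]
contact_force: [-1.6, -1.3, -0.8]
gripper_width: 0.217
grasp_force: 24.8
```

>>> advance(ticks=[0, 0, 0.6, 0, 0, 0, 0.4, 0, 0, 0, 0.3, 0, 0, 0, 0.12, 0, 0, 0, 0.06, 0, 0, 0, 0.04, 0, 0, 0, 0.04, 0, 0, 0, 0, 0, 0, 0, 0, 0, 0, 0, 0, 0])

```text
t: 42.65
tool_pos: [0.6482, -0.1226, 0.224]
tool_rot: [3.141, -0.0, 0.002]
contact_force: [-1.2, -0.3, -0.2]
gripper_width: 0.22
grasp_force: 24.8
```

To row units: 0.001 m is 0.02.

>>> advance(ticks=[0, 0, 0.02, 0, 0, 0, 0.02, 0, 0, 0, 0, 0, 0, 0, 0, 0])

```text
t: 43.05
tool_pos: [0.6483, -0.1226, 0.2219]
tool_rot: [3.142, -0.0, 0.002]
contact_force: [-0.0, 0.2, 1.5]
gripper_width: 0.221
grasp_force: 24.9
```

To row units: 0.001 m is 0.02.

>>> advance(ticks=[0, 0, 0.02, 0, 0, 0, 0, 0, 0, 0, 0, 0])

```text
t: 43.35
tool_pos: [0.6483, -0.1225, 0.2218]
tool_rot: [3.141, -0.001, 0.002]
contact_force: [-1.6, 0.8, 7.0]
gripper_width: 0.218
grasp_force: 25.5
```

Contact made; I'll release, rise and back off to check.

To row units: -0.03 m is -0.6.

>>> advance(ticks=[0, 0, 0, 0, 0, 0, 0, 0, 0, 0, 0, 0, 0, 0, 0, 0, 0, 0, 0, 0, 0, 0, 0, 0, 0, 0, -0.6, 0, 0, 0, -0.6, 0, 0, 0, -0.6, 0, 0, 0, -0.6, 0, 0, 0, -0.6, 0], finger_gap=1)

```text
t: 44.45
tool_pos: [0.6481, -0.1225, 0.372]
tool_rot: [3.142, -0.0, 0.002]
contact_force: [0.4, -0.3, -0.6]
gripper_width: 1.0
grasp_force: 0.0
```

>>> advance(ticks=[-0.4, 0.4, 0, 0, -0.4, 0.4, 0, 0, -0.4, 0.4, 0, 0, -0.4, 0.4, 0, 0, -0.4, 0.4, 0, 0, -0.4, 0.4, 0, 0, -0.4, 0.4, 0, 0, -0.4, 0.4, 0, 0, -0.4, 0.4, 0, 0, -0.4, 0.4, 0, 0, 0, 0, 0, 0, 0, 0, 0, 0, 0, 0, 0, 0])

```text
t: 45.75
tool_pos: [0.4491, -0.3224, 0.3708]
tool_rot: [-3.141, -0.0, 0.003]
contact_force: [-1.4, -0.3, 0.6]
gripper_width: 1.0
grasp_force: 0.0
```

Run:
```python
from h import *
analyse("top","pics/t9.png");analyse("scene","pics/s9.png")
a=cv2.imread("pics/t9.png");b=cv2.imread("pics/s9.png")
cv2.imwrite("pics/f9.png",np.hstack([a[150:330,60:440],b[110:290,180:420]]))
```

```text
top disc [ 0.4454 -0.277   0.1071] px [342. 276.] mush [ 0.457  -0.3303  0.0031] [366 269   2   2   4]
top disc [0.4577 0.0026 0.1022] px [217. 272.] mush [4.579e-01 4.000e-04 5.310e-02] [206 260  25  25 496]
top disc [0.4817 0.2629 0.0737] px [102. 264.] mush [0.4812 0.2627 0.0336] [ 92 256  17  16 206]
top disc [ 0.6471 -0.1226  0.1169] px [270. 190.] mush [ 0.6497 -0.1244  0.0635] [258 174  28  27 590]
top disc [0.6715 0.1254 0.0874] px [167. 182.] mush [0.6742 0.1233 0.0437] [157 170  20  19 284]
scene disc [0.6736 0.1252 0.0887] px [303. 250.] mush [0.6749 0.1268 0.0434] [296 242  16  15 172]
scene disc [0.4828 0.2621 0.0739] px [372. 219.] mush [0.482  0.2667 0.0362] [369 211  12  13 115]
scene disc [ 0.6496 -0.1235  0.118 ] px [231. 207.] mush [ 0.6473 -0.1222  0.0653] [221 194  22  21 309]
scene disc [0.4592 0.0012 0.1033] px [297. 177.] mush [0.4568 0.0023 0.056 ] [289 166  18  18 204]
scene disc [ 0.4485 -0.2793  0.1088] px [220. 140.] ((0.4487728178501129, -0.27921262383461), (0.09728588163852692, 0.0956127718091011), 67.74952697753906)
```

View pics/f9.png

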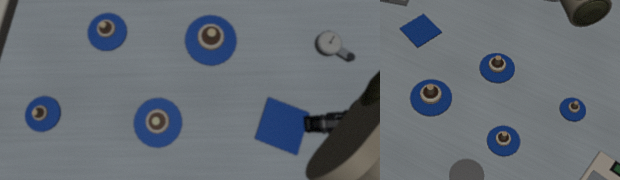

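All four mushrooms stand stem up, each within about 2 mm of the centre of its own disc. In the crop they sit at (42,113), (107,30), (157,122) and (211,38). The tile is empty at (282,125) and the gauge hasn't moved.

```bash
python3 -c "
from station import env
print(env.job_done())"
```

```text
the job is handed in; nothing more can be done
None
```

The job is handed in: each of the four mushrooms stands stem up within about 2 mm of the middle of its own disc, the tile is empty, and the gauge was not touched.

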